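# Stack the sample totes on their matching base totes

### The job

Pack up the samples: stack each of the three loose totes squarely on the fixed base tote of its own colour, turned end for end so that the two white tabs are at opposite ends and its feet stand on the lower tote's rim instead of sinking into the slots. Keep the totes upright as you carry them, so no tubes spill, and leave the bottle, the timer and the red-lidded freezer box where they are.

Things in the scene. Friction and masses are not known exactly. Their poses are not given: they have to be found in the camera images.
- tote_blue: loose open blue tote of white-capped tubes. Origin: underside centre; +x along its length to the white tab (10 mm out from the rim). Rim 120 x 66 mm (x, y), 56 high; walls 4 thick, vertical above 30 mm, solid from x = -8 to 32: grip the width there. Tub below 102 x 48. 4 feet, 10 wide, 8 mm up, at x = 44 and -20; rim slots 24 wide, 22 deep at the same x. 0.13 to 0.25 kg
- tote_yellow: loose open yellow tote of white-capped tubes. Origin: underside centre; +x along its length to the white tab (10 mm out from the rim). Rim 120 x 66 mm (x, y), 56 high; walls 4 thick, vertical above 30 mm, solid from x = -8 to 32: grip the width there. Tub below 102 x 48. 4 feet, 10 wide, 8 mm up, at x = 44 and -20; rim slots 24 wide, 22 deep at the same x. 0.13 to 0.25 kg
- tote_green: loose open green tote of white-capped tubes. Origin: underside centre; +x along its length to the white tab (10 mm out from the rim). Rim 120 x 66 mm (x, y), 56 high; walls 4 thick, vertical above 30 mm, solid from x = -8 to 32: grip the width there. Tub below 102 x 48. 4 feet, 10 wide, 8 mm up, at x = 44 and -20; rim slots 24 wide, 22 deep at the same x. 0.13 to 0.25 kg
- base_blue: fixed blue tote, same moulding, black-capped tubes, on a black plate 136 x 84 x 4 mm. Origin: plate's underside centre; +x along its length to its white tab. Rim top z = 60 mm, mouth 112 x 58 (5 mm play round a tub). Tote turned end for end (x opposed): feet stand on this rim, its origin at 0, 0, 52 mm here, tub 8 mm deep. Same way round it sinks 18 mm lower
- base_yellow: fixed yellow tote, same moulding, black-capped tubes, on a black plate 136 x 84 x 4 mm. Origin: plate's underside centre; +x along its length to its white tab. Rim top z = 60 mm, mouth 112 x 58 (5 mm play round a tub). Tote turned end for end (x opposed): feet stand on this rim, its origin at 0, 0, 52 mm here, tub 8 mm deep. Same way round it sinks 18 mm lower
- base_green: fixed green tote, same moulding, black-capped tubes, on a black plate 136 x 84 x 4 mm. Origin: plate's underside centre; +x along its length to its white tab. Rim top z = 60 mm, mouth 112 x 58 (5 mm play round a tub). Tote turned end for end (x opposed): feet stand on this rim, its origin at 0, 0, 52 mm here, tub 8 mm deep. Same way round it sinks 18 mm lower
- bottle: bystander: clear reagent bottle with blue cap, 70 mm diameter, 150 mm high, standing loose; origin at centre of underside
- timer: bystander: flat white bench timer with green display, 60 x 75 x 24 mm, loose; origin at centre of underside
- freezer_box: bystander: white cardboard freezer box with red lid, 92 x 92 x 53 mm, loose; origin at centre of underside

How it is judged:
At the end, for the whole second after the job is handed in: Each loose tote stands on the base of its own colour, tabs at opposite ends: centres within 12 mm, at stacked height (origin 47 to 57 mm above the base's; nested is about 34), level within 0.06 rad, long axes within 0.2 rad, released and at rest; bystanders untouched (horizontal distance between tote_blue and base_blue below 0.012 m and z of tote_blue in the frame of base_blue between 0.047 and 0.057 m and angle between each of tote_blue, tote_yellow, tote_green's own z axis and vertical below 0.06 rad and angle between the x axis of tote_blue and the x axis of base_blue, either way round below 0.2 rad and linear speed of each of tote_blue, tote_yellow, tote_green below 0.02 m/s and angular speed of each of tote_blue, tote_yellow, tote_green below 0.1 rad/s and horizontal distance between tote_yellow and base_yellow below 0.012 m and z of tote_yellow in the frame of base_yellow between 0.047 and 0.057 m and angle between the x axis of tote_yellow and the x axis of base_yellow, either way round below 0.2 rad and horizontal distance between tote_green and base_green below 0.012 m and z of tote_green in the frame of base_green between 0.047 and 0.057 m and angle between the x axis of tote_green and the x axis of base_green, either way round below 0.2 rad).
It fails at once if a loose tote is tipped by more than about 35 degrees (angle between any of tote_blue, tote_yellow, tote_green's own z axis and vertical above 0.6 rad).
It fails at once if the bottle, timer or freezer box is shifted by more than 20 mm or tipped (distance of any of bottle, timer, freezer_box from where it was at the start of the episode above 0.02 m or angle between any of bottle, timer, freezer_box's own z axis and vertical above 0.35 rad).
It also fails if it takes over 86 s, if anything falls off the work surface, if the arm or the gripper's body presses on something with over 40 N, if the wrist force passes 120 N, or if a joint passes its speed limit or range.

### The arm

A 7-joint arm with a two-finger parallel gripper is mounted at the origin on the work surface. World frame = base frame: x ahead of the robot, y to its left, z up, the work surface at z = 0. Lengths are in m, angles in rad, forces in N, time in s.
With the tool pointing down it reaches from about 0.425 to 0.925 m from the base axis. Payload 6.8 kg.
Tool frame: the origin (TCP) lies midway between the tips of the shut fingers; the grasp point (between the pads) lies 19 mm behind it (r.grip_point_offset is the distance from the TCP to the grasp point, in m); z points along the fingers, y is the direction in which the jaws open and shut (so a half turn about z gives the same grasp; the last joint's range is limited). The gripper opens to 85 mm and grips with 20 to 120 N. Pads are 22 mm wide; open, the fingers measure 114 mm over their backs; the gripper's body (76 mm by 85 mm) begins 54 mm behind the grasp point. The pads swing forward as they close: fully open they stand 13 mm farther back than shut.
Start: joints at [-1.405, 0.477, 0.022, 1.555, -0.011, 1.109, -0.083], TCP at [0.183, 0.65, 0.231] pointing down, gripper open.
Joint ranges: [-2.96, 2.96], [-0.34, 2.1], [-1.41, 1.46], [0.24, 2.44], [-1.37, 4.51], [0.17, 1.92], [-2.96, 2.96]. Speed limits (rad/s): [2.39, 2.39, 3.14, 3.14, 3.14, 3.14, 3.14].

### API

Orientations are given as a rotation vector (axis times angle).
In Python, from bench import r, grab_frame, camera_params gives the robot as it stands.
- The arm moves only by the tool carry_out, never from a script. Its argument "motion" is text: rows parted by semicolons, each of 5 numbers parted by spaces: the closure, from 0 (fully open) to 1 (shut), then the shift along the tool's x, y, z in mm, then the turn about the tool's z in rad. In form: fingers dx dy dz twist; .... A call has exactly 8 rows; each row shifts and turns the commanded pose from where the row before left it, along the tool's axes as they then stand; what a row does not reach is not made up. A row lasts 1/8 s, in which the tool goes at most 62.5 mm and 10.7 degrees, less where a joint would pass 70% of its speed; a pose out of reach is approached as far as the arm can. A call with a gripper value outside its range is refused whole. The fingers move at their own pace and stop on an object; "newtons" is the grip in N (left out, the last holds). Time passes only in rows, so rows that do not move let the fingers close, or fill a call up. It gives the time, the measured TCP pose, the force and the opening at its end, in the units of the state.
- r.get_obs(): the state, without advancing time (a new reading comes with each control period).
- grab_frame(name): name is "side" or "top"; returns the picture (400x640x3 uint8, red, green, blue); there is no depth.
- camera_params(name): a dict with "fx", "fy", "cx", "cy" (pixels), "eye" and "attitude" of the camera in the world. Camera axes: x right, y down, z forward; pixel columns grow to the right and rows downward; lengths in m; the calibration is good to about 2 mm. A picture is of the moment at which its call begins. camera_params takes no time and is no camera call.
- r.hand_in(): hands the job in, once; it reports no verdict.
The state is a dict: "clock": time; "joints": joint angles; "qvel": joint speeds; "tau": joint torques, N m; "tcp_pos": TCP position; "orientation": TCP orientation; "contact_force": force on the tool from outside, world axes, zero at the start; "moment": the same for the moment, N m; "grip_width": finger opening in m.
Only numpy, scipy, OpenCV 4.12 (cv2) and the standard library are available. Lean on these libraries where they do the work, as an engineer would, in place of code of your own. Each camera call takes 0.05 s, during which the arm holds its last target.

## Working session

There is one attempt and no reset: what is moved stays moved. The work goes in short steps, Python scripts to look and compute and a tool call to move; the robot and the scene stay as the last step left them, time stands still between calls to the robot, and variables do not carry over. Pictures are saved under pics/ and viewed, and the job is handed in when it is done.

Besides the shell and the picture viewer there is one more tool, called after ">>>" as name(argument=value, ...) on one line, values as JSON. carry_out: Moves the arm, as the interface text tells. Its arguments: {"type":"object","properties":{"motion":{"type":"string"},"newtons":{"type":"number"}},"required":["motion"]}

```bash
ls; mkdir -p pics; python3 - <<'E'
from bench import r, grab_frame, camera_params
import cv2
o=r.get_obs()
for k,v in o.items(): print(k,v)
print(r.grip_point_offset)
for n in("top","side"):
    p=camera_params(n); print(n,p)
    cv2.imwrite(f"pics/{n}0.png",cv2.cvtColor(grab_frame(n),cv2.COLOR_RGB2BGR))
E
```

```text
pics
clock 0.0
joints [-1.40513479  0.47782724  0.02232492  1.55644544 -0.01148604  1.1092793
 -0.08310043]
qvel [-1.22750586e-03 -3.20575218e-05 -6.56425125e-05  3.65824717e-04
  9.67596293e-04  1.90707605e-03  8.11895992e-05]
tau [-4.01884399e-04 -5.96457624e+01  1.60798609e+00 -2.81176829e+01
  1.25466779e-02  9.66744090e-03 -3.80907679e-06]
tcp_pos [0.18234026 0.6492982  0.23030976]
orientation [-4.28603928e-01 -3.11210816e+00  2.87145062e-03]
contact_force [-0.42536324  0.29517767  0.06535301]
moment [-0.01083575 -0.06725319  0.03846542]
grip_width 0.08572522410283641
0.0187
top {'fx': 370.9892502793112, 'fy': 370.9892502793112, 'cx': 316.91978325175876, 'cy': 198.89289896394504, 'eye': array([ 0.4087914 , -0.01844144,  1.25009006]), 'attitude': array([-2.1741358 ,  2.16069108, -0.05744027])}
side {'fx': 468.13938366581493, 'fy': 468.13938366581493, 'cx': 314.24171290852854, 'cy': 197.18930426498267, 'eye': array([0.4472703 , 0.8648582 , 0.85175373]), 'attitude': array([-0.06978118,  2.85499004, -1.2399069 ])}
```

View pics/top0.png

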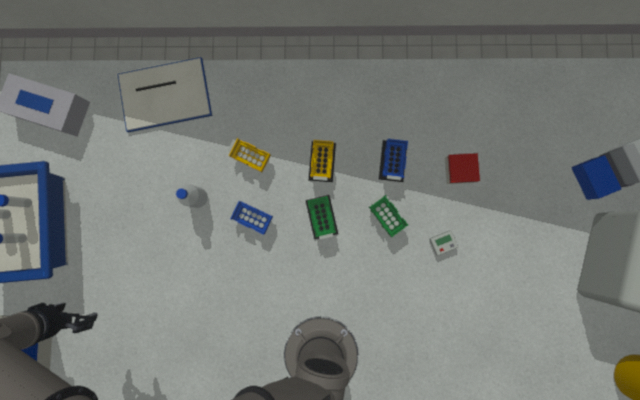

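View pics/side0.png

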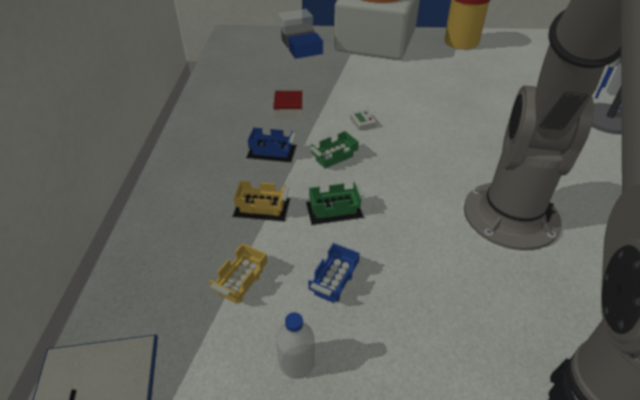

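```bash
python3 - <<'E'
import cv2
a=cv2.imread("pics/top0.png"); cv2.imwrite("pics/tz.png",cv2.resize(a[125:265,220:420],None,fx=4,fy=4,interpolation=cv2.INTER_CUBIC))
a=cv2.imread("pics/side0.png"); cv2.imwrite("pics/sz.png",cv2.resize(a[115:310,200:380],None,fx=3,fy=3,interpolation=cv2.INTER_CUBIC))
E
```

```text
(no output)
```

View pics/tz.png

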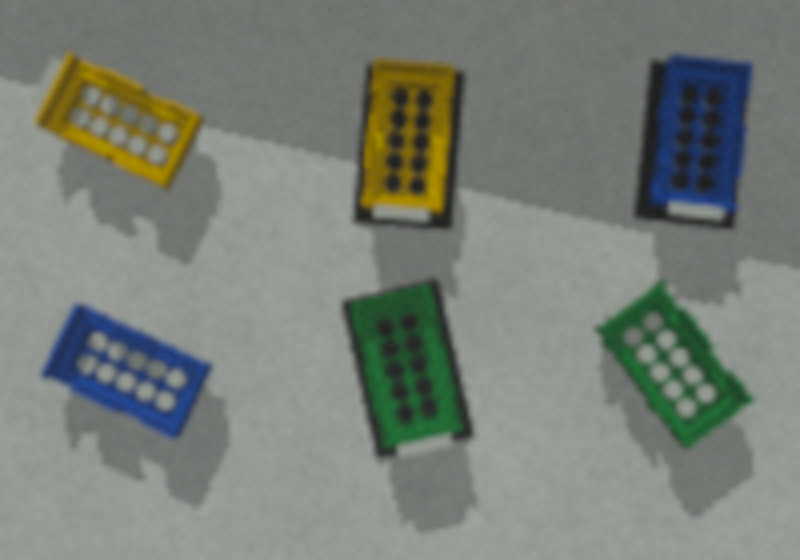

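View pics/sz.png

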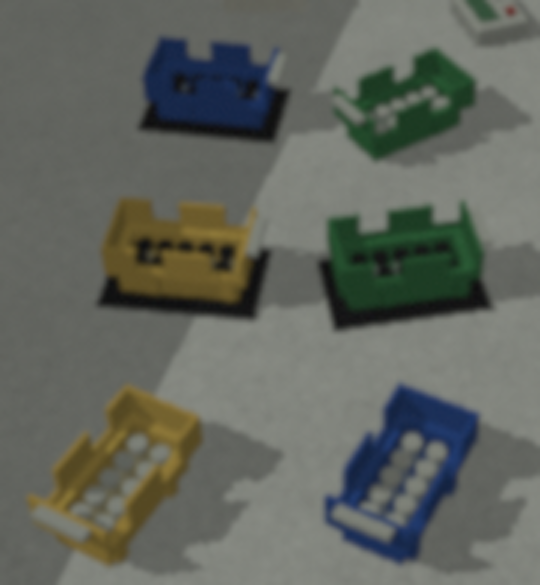

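```bash
cat > h.py <<'E'
import cv2, numpy as np
from scipy.spatial.transform import Rotation as R
from bench import r, grab_frame, camera_params
def grab(n,f):
    a=cv2.cvtColor(grab_frame(n),cv2.COLOR_RGB2BGR); cv2.imwrite(f"pics/{f}.png",a); return a
def back(n,px,z):
    p=camera_params(n); px=np.atleast_2d(px).astype(float)
    d=np.c_[(px[:,0]-p['cx'])/p['fx'],(px[:,1]-p['cy'])/p['fy'],np.ones(len(px))]
    d=R.from_rotvec(p['attitude']).apply(d); e=p['eye']
    return e+d*((z-e[2])/d[:,2])[:,None]
def proj(n,X):
    p=camera_params(n); q=R.from_rotvec(p['attitude']).inv().apply(np.atleast_2d(X)-p['eye'])
    return np.c_[q[:,0]/q[:,2]*p['fx']+p['cx'],q[:,1]/q[:,2]*p['fy']+p['cy']]
HUE={'yellow':(15,35),'green':(50,85),'blue':(100,130)}
def blobs(a,col,smin=110,vmin=35):
    b=cv2.resize(a,None,fx=4,fy=4,interpolation=cv2.INTER_CUBIC)
    h=cv2.cvtColor(b,cv2.COLOR_BGR2HSV); lo,hi=HUE[col]
    m=cv2.inRange(h,(lo,smin,vmin),(hi,255,255))
    cs,_=cv2.findContours(m,cv2.RETR_EXTERNAL,cv2.CHAIN_APPROX_NONE)
    return [((c[:,0]+.5)/4-.5) for c in cs if cv2.contourArea(c)>1500]
def rect(n,c,z,wall=.026):
    X=back(n,c,z)[:,:2]; (cx,cy),(w,l),ang=cv2.minAreaRect((X*1000).astype(np.float32))
    ang=np.radians(ang)
    if w<l: w,l,ang=l,w,ang+np.pi/2
    e=camera_params(n)['eye']; ctr=np.array([cx,cy])/1000; u=np.array([np.cos(ang),np.sin(ang)]); v=np.array([-u[1],u[0]])
    off=ctr-e[:2]; b=.5*wall/(e[2]-z)*(off)   # near walls show: shift away from camera
    return ctr,ctr+b,w,l,ang
def plan(xyz,yaw):
    "tool-frame moves to TCP xyz, with tool y axis at yaw (mod pi)"
    o=r.get_obs(); M=R.from_rotvec(o['orientation']).as_matrix()
    d=M.T@(np.array(xyz)-o['tcp_pos'])*1000
    cur=np.arctan2(M[1,1],M[0,1]); t=-(yaw-cur); t=(t+np.pi/2)%np.pi-np.pi/2
    print('t',round(o['clock'],2),'tcp',o['tcp_pos'].round(4),'yawy %.3f'%cur,'tilt',(M[:2,2]).round(3),'F',o['contact_force'].round(1),'w %.4f'%o['grip_width'],'j7 %.2f'%o['joints'][6])
    print('tool move mm',d.round(1),'twist(after) %.3f'%t)
E
python3 - <<'E'
from h import *
a=cv2.imread('pics/top0.png')
for col in HUE:
    for c in blobs(a,col):
        m=c.mean(0)
        if not(220<m[0]<420 and 130<m[1]<250): continue
        C,D,w,l,g=rect('top',c,.058); print(col,'px',m.round(),'raw',C.round(4),'corr',D.round(4),'wl %.0f %.0f ang %.3f'%(w,l,g))
# black plates
E
```

```text
yellow px [322. 159.] raw [ 6.356e-01 -1.000e-04] corr [6.381e-01 1.000e-04] wl 125 72 ang 3.061
yellow px [249. 155.] raw [0.6489 0.2376] corr [0.6515 0.2404] wl 126 69 ang 1.108
green px [388. 216.] raw [ 0.4511 -0.2132] corr [ 0.4516 -0.2153] wl 117 67 ang 0.635
green px [321. 216.] raw [4.488e-01 2.000e-04] corr [4.492e-01 4.000e-04] wl 121 69 ang 0.236
blue px [251. 217.] raw [0.4438 0.2267] corr [0.4442 0.2293] wl 122 65 ang 1.141
blue px [395. 158.] raw [ 0.638  -0.2355] corr [ 0.6405 -0.2378] wl 124 72 ang 3.030
```

```bash
cat > ov.py <<'E'
from h import *
def rim(x,y,yaw,z):
    u=np.array([np.cos(yaw),np.sin(yaw)]);v=np.array([-u[1],u[0]])
    return np.array([[*(np.array([x,y])+sx*.06*u+sy*.033*v),z] for sx,sy in((1,1),(1,-1),(-1,-1),(-1,1))])
def overlay(n,a,items,box,s,f):
    x0,x1,y0,y1=box; b=cv2.resize(a[y0:y1,x0:x1],None,fx=s,fy=s,interpolation=cv2.INTER_CUBIC)
    for it in items:
        p=(proj(n,rim(*it))-[x0,y0]+.5)*s-.5
        cv2.polylines(b,[p.round().astype(np.int32)],True,(255,0,255),1)
    cv2.imwrite(f'pics/{f}.png',b)
E
python3 - <<'E'
from ov import *
it=[(.6381,0,-.08,.06),(.4492,.0004,.236,.06),(.6405,-.2378,-.112,.06),(.6515,.2404,1.108,.056),(.4516,-.2153,.635,.056),(.4442,.2293,1.141,.056)]
overlay('top',cv2.imread('pics/top0.png'),it,(220,420,125,265),4,'ot0')
overlay('side',cv2.imread('pics/side0.png'),it,(200,380,115,310),3,'os0')
E
```

```text
(no output)
```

View pics/ot0.png

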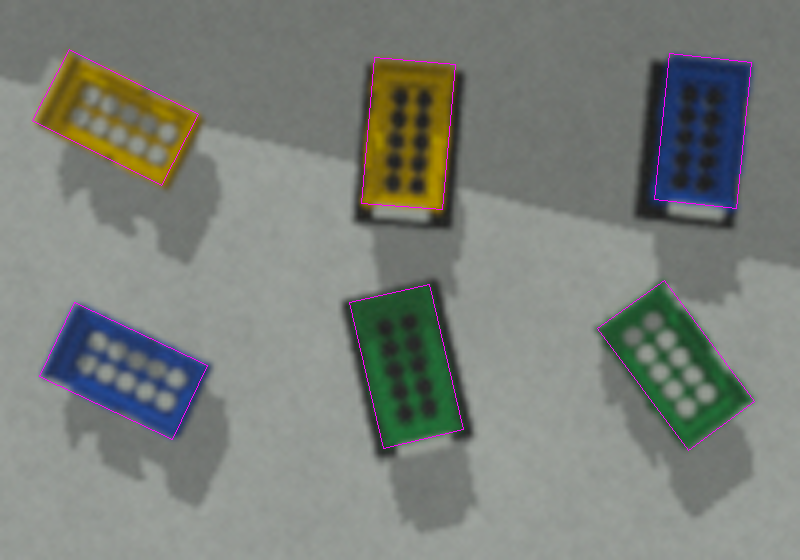

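View pics/os0.png

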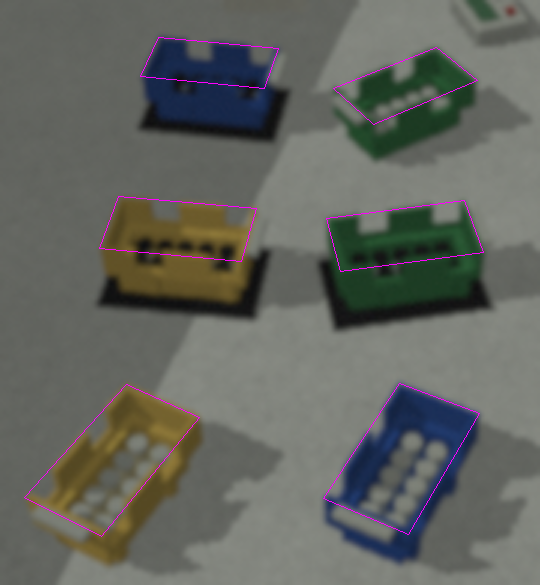

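```bash
python3 - <<'E'
from h import *
g=lambda x,y,a:(round(x+.012*np.cos(a),4),round(y+.012*np.sin(a),4))
for n,it in dict(lb=(.4442,.2293,1.141),ly=(.6515,.2404,1.108),lg=(.4516,-.2153,.635),bb=(.6405,-.2378,-.112),by=(.6381,0,-.08),bg=(.449,-.001,.225)).items(): print(n,g(*it),it[2])
plan((.4492,.2402,.13),1.141+np.pi/2)
E
```

```text
lb (np.float64(0.4492), np.float64(0.2402)) 1.141
ly (np.float64(0.6569), np.float64(0.2511)) 1.108
lg (np.float64(0.4613), np.float64(-0.2082)) 0.635
bb (np.float64(0.6524), np.float64(-0.2391)) -0.112
by (np.float64(0.6501), np.float64(-0.001)) -0.08
bg (np.float64(0.4607), np.float64(0.0017)) 0.225
t 0.1 tcp [0.1824 0.6494 0.2304] yawy 1.297 tilt [-0.    -0.002] F [ 0.  -0.5  0.2] w 0.0857 j7 -0.08
tool move mm [-367.5 -321.6  101. ] twist(after) -1.415
```

>>> carry_out(motion="0 -45 -40 0 0; 0 -45 -40 0 0; 0 -45 -40 0 0; 0 -45 -40 0 0; 0 -45 -40 0 0; 0 -45 -40 0 0; 0 -45 -40 0 0; 0 -45 -40 0 0", newtons=40)

```text
clock: 1.1
tcp_pos: [0.4432, 0.2426, 0.2312]
orientation: [-0.428, -3.112, -0.0]
contact_force: [0.4, 0.8, -0.4]
grip_width: 0.0855
```

>>> carry_out(motion="0 0 0 10 -0.18; 0 0 0 10 -0.18; 0 0 0 10 -0.18; 0 0 0 10 -0.18; 0 0 0 10 -0.18; 0 0 0 10 -0.18; 0 0 0 10 -0.18; 0 0 0 0 -0.155")

```text
clock: 2.1
tcp_pos: [0.4418, 0.2439, 0.1602]
orientation: [1.703, -2.637, 0.0]
contact_force: [-0.6, 0.4, 0.1]
grip_width: 0.0854
```

```bash
python3 - <<'E'
from h import *
plan((.4492,.2402,.018),1.141+np.pi/2)
E
```

```text
t 2.1 tcp [0.4418 0.2439 0.1602] yawy 2.717 tilt [-0.002 -0.001] F [-0.6  0.4  0.1] w 0.0854 j7 2.08
tool move mm [ 1.000e-01 -8.500e+00  1.422e+02] twist(after) 0.006
```

>>> carry_out(motion="0 0 -8.5 20 0; 0 0 0 40 0; 0 0 0 40 0; 0 0 0 32 0; 0 0 0 10 0; 0 0 0 0 0; 0.6 0 0 0 0; 0.6 0 0 0 0")

```text
clock: 3.1
tcp_pos: [0.4512, 0.2415, 0.0207]
orientation: [-1.695, 2.642, 0.0]
contact_force: [-0.5, 0.2, 5.6]
grip_width: 0.0653
```

>>> carry_out(motion="0.6 0 0 0 0; 0.6 0 0 0 0; 0.6 0 0 0 0; 0.6 0 0 0 0; 0.6 0 0 -5 0; 0.6 0 0 -10 0; 0.6 0 0 -15 0; 0.6 0 0 -20 0")

```text
clock: 4.1
tcp_pos: [0.4501, 0.2408, 0.0703]
orientation: [1.697, -2.644, 0.0]
contact_force: [0.4, 0.4, -2.7]
grip_width: 0.0654
```

```bash
python3 - <<'E'
from h import *
plan((.6524,-.2391,.23),-.112+np.pi/2)
a=grab('top','t1');b=grab('side','s1')
cv2.imwrite('pics/c1.png',np.hstack([cv2.resize(a[170:270,200:310],None,fx=3.5,fy=3.5),cv2.resize(b[230:330,280:390],None,fx=3.5,fy=3.5)]))
E
```

```text
t 4.1 tcp [0.4501 0.2408 0.0703] yawy 2.712 tilt [-0. -0.] F [ 0.4  0.4 -2.7] w 0.0654 j7 2.09
tool move mm [ 352.1 -383.7 -159.6] twist(after) 1.253
```

View pics/c1.png

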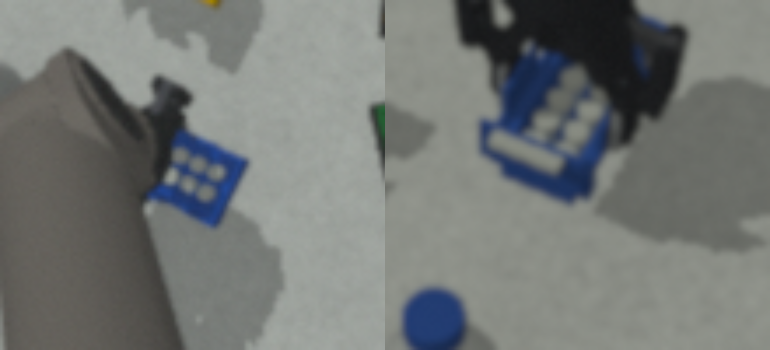

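>>> carry_out(motion="0.6 0 0 -40 0; 0.6 10 -10 -40 0; 0.6 25 -27 -40 0; 0.6 38 -42 0 0; 0.6 40 -44 0 0; 0.6 40 -44 0 0; 0.6 40 -44 0 0; 0.6 40 -44 0 0")

```text
clock: 5.2
tcp_pos: [0.5853, -0.0788, 0.189]
orientation: [1.697, -2.644, -0.001]
contact_force: [1.3, 0.6, -0.1]
grip_width: 0.0658
```

>>> carry_out(motion="0.6 40 -44 0 0; 0.6 40 -44 0 0; 0.6 25 -27 0 0.1; 0.6 14 -14 0 0.16; 0.6 0 0 0 0.18; 0.6 0 0 0 0.18; 0.6 0 0 0 0.18; 0.6 0 0 0 0.18")

```text
clock: 6.2
tcp_pos: [0.6505, -0.2394, 0.1886]
orientation: [0.244, -3.131, -0.001]
contact_force: [-0.4, 0.9, -1.4]
grip_width: 0.0656
```

>>> carry_out(motion="0.6 0 0 0 0.15; 0.6 0 0 0 0.12; 0.6 0 0 0 0; 0.6 0 0 0 0; 0.6 0 0 0 0; 0.6 0 0 0 0; 0.6 0 0 0 0; 0.6 0 0 0 0")

```text
clock: 7.2
tcp_pos: [0.6509, -0.2397, 0.1893]
orientation: [0.171, 3.137, 0.0]
contact_force: [0.6, -0.5, -2.2]
grip_width: 0.0654
```

```bash
python3 - <<'E'
from ov import *
plan((.6524,-.2391,.072),-.112+np.pi/2)
o=r.get_obs(); M=R.from_rotvec(o['orientation']).as_matrix(); yaw=np.arctan2(M[1,1],M[0,1])-np.pi/2; t=o['tcp_pos']
x,y=t[:2]-.012*np.array([np.cos(yaw),np.sin(yaw)])
a=grab('top','t2');b=grab('side','s2')
it=[(x,y,yaw,t[2]-.02+.056)]
overlay('top',a,it,(350,450,100,215),3.5,'x1');overlay('side',b,it,(220,320,50,165),3.5,'x2')
cv2.imwrite('pics/c2.png',np.hstack([cv2.imread('pics/x1.png'),cv2.imread('pics/x2.png')]))
E
```

```text
t 7.2 tcp [ 0.6509 -0.2397  0.1893] yawy 1.462 tilt [0. 0.] F [ 0.6 -0.5 -2.2] w 0.0654 j7 1.93
tool move mm [ -1.4   0.7 117.3] twist(after) 0.003
```

View pics/c2.png

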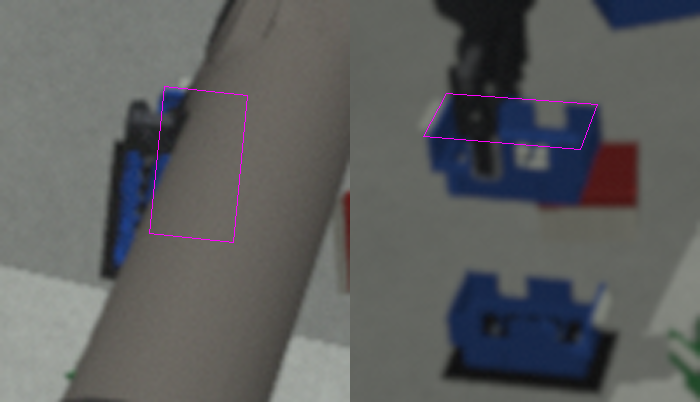

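```bash
python3 - <<'E'
from ov import *
o=r.get_obs(); t=o['tcp_pos'];yaw=-.109
x,y=t[:2]-.012*np.array([np.cos(yaw),np.sin(yaw)])
it=[(x,y,yaw,t[2]-.02+.056)]
for n,f,bx in(('top','t2',(385,435,115,155)),('side','s2',(335,400,68,118))):
    pass
overlay('top',cv2.imread('pics/t2.png'),it,(380,425,115,165),8,'x1')
overlay('side',cv2.imread('pics/s2.png'),it,(236,296,70,120),8,'x2')
cv2.imwrite('pics/c2b.png',np.hstack([cv2.imread('pics/x1.png'),np.zeros((400,8,3),np.uint8),cv2.imread('pics/x2.png')])[:, :800])
E
```

```text
(no output)
```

View pics/c2b.png

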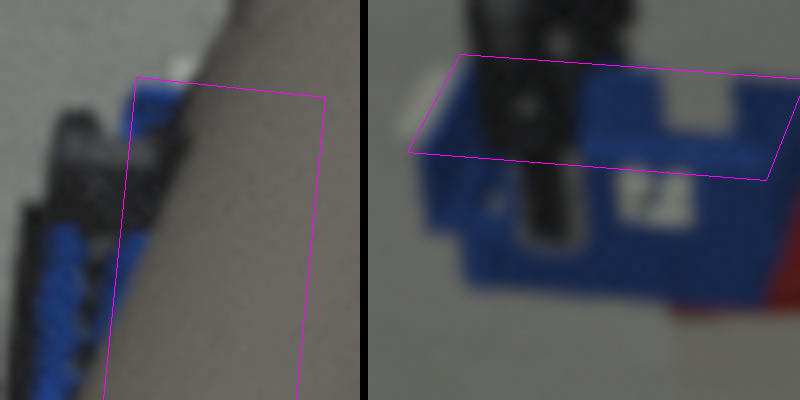

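>>> carry_out(motion="0.6 -5 0.5 10 0; 0.6 0 0 20 0; 0.6 0 0 25 0; 0.6 0 0 20 0; 0.6 0 0 10 0; 0.6 0 0 3 0; 0.6 0 0 0 0; 0.6 0 0 0 0")

```text
clock: 8.3
tcp_pos: [0.6565, -0.24, 0.1022]
orientation: [0.171, 3.135, -0.001]
contact_force: [0.4, 0.2, -1.7]
grip_width: 0.0653
```

```bash
python3 - <<'E'
from ov import *
plan((.6564,-.2391,.072),-.112+np.pi/2)
o=r.get_obs(); t=o['tcp_pos'];yaw=-.109
x,y=t[:2]-.016*np.array([np.cos(yaw),np.sin(yaw)])
it=[(x,y,yaw,t[2]-.02+.056),(.6405,-.2378,-.112,.06)]
b=grab('side','s3')
overlay('side',b,it,(236,311,85,160),8,'x3')
E
```

```text
t 8.3 tcp [ 0.6565 -0.24    0.1022] yawy 1.462 tilt [ 0.002 -0.   ] F [ 0.4  0.2 -1.7] w 0.0653 j7 1.96
tool move mm [ 0.2  0.9 30.2] twist(after) 0.003
```

View pics/x3.png

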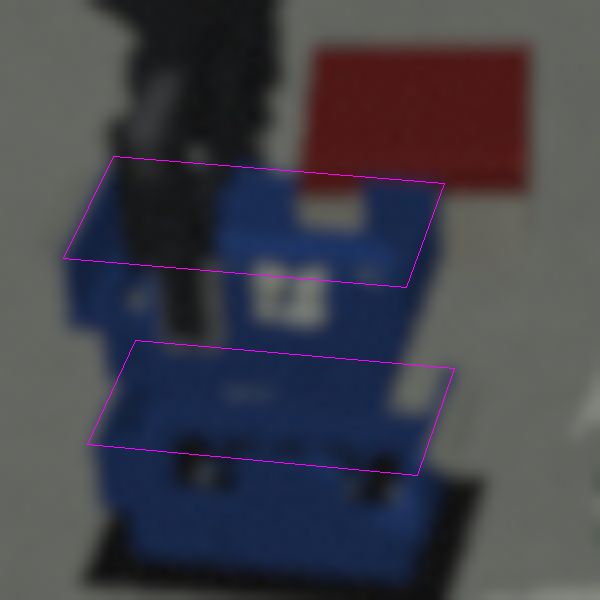

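>>> carry_out(motion="0.6 1 0.5 8 0; 0.6 0 0 8 0; 0.6 0 0 4 0; 0.6 0 0 2 0; 0.6 0 0 2 0; 0.6 0 0 1 0; 0.6 0 0 0 0; 0.6 0 0 0 0")

```text
clock: 9.35
tcp_pos: [0.6551, -0.2391, 0.0765]
orientation: [0.171, 3.137, -0.0]
contact_force: [0.4, 0.3, -2.3]
grip_width: 0.0653
```

>>> carry_out(motion="0.6 0 0 1 0; 0.6 0 0 1 0; 0.6 0 0 1 0; 0.6 0 0 1 0; 0.6 0 0 0 0; 0.6 0 0 0 0; 0.6 0 0 0 0; 0.6 0 0 0 0")

```text
clock: 10.35
tcp_pos: [0.655, -0.2391, 0.0728]
orientation: [0.171, 3.137, 0.0]
contact_force: [-3.0, 1.9, 6.0]
grip_width: 0.0658
```

>>> carry_out(motion="0.3 0 0 0 0; 0 0 0 0 0; 0 0 0 0 0; 0 0 0 0 0; 0 0 0 -10 0; 0 0 0 -30 0; 0 0 0 -40 0; 0 0 0 -40 0")

```text
clock: 11.35
tcp_pos: [0.655, -0.2392, 0.1942]
orientation: [0.171, 3.136, -0.0]
contact_force: [1.1, 0.2, -0.5]
grip_width: 0.0852
```

```bash
python3 - <<'E'
from ov import *
plan((.4613,-.2082,.13),.635+np.pi/2)
it=[(.6405,-.2378,-.112,.112)]
a=grab('top','t4');b=grab('side','s4')
overlay('top',a,it,(365,430,115,200),6,'x1');overlay('side',b,it,(236,296,85,170),6,'x2')
cv2.imwrite('pics/c4.png',np.hstack([cv2.imread('pics/x1.png'),cv2.imread('pics/x2.png')]))
E
```

```text
t 11.35 tcp [ 0.655  -0.2392  0.1942] yawy 1.462 tilt [ 0. -0.] F [ 1.1  0.2 -0.5] w 0.0852 j7 1.92
tool move mm [196.    9.8  64.1] twist(after) -0.744
```

View pics/c4.png

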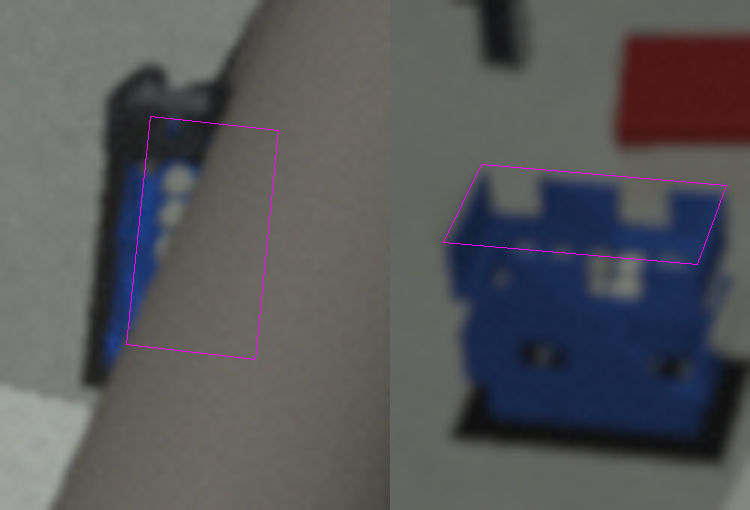

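>>> carry_out(motion="0 49 2.5 0 0; 0 49 2.5 0 0; 0 49 2.5 0 0; 0 49 2.3 0 0; 0 0 0 15 -0.18; 0 0 0 15 -0.18; 0 0 0 15 -0.18; 0 0 0 15 -0.18")

```text
clock: 12.45
tcp_pos: [0.4611, -0.208, 0.132]
orientation: [-0.954, 2.993, -0.0]
contact_force: [-0.0, 0.5, 0.4]
grip_width: 0.0857
```

```bash
python3 - <<'E'
from h import *
plan((.4613,-.2082,.018),.635+np.pi/2)
E
```

```text
t 12.45 tcp [ 0.4611 -0.208   0.132 ] yawy 2.188 tilt [0. 0.] F [-0.   0.5  0.4] w 0.0857 j7 2.62
tool move mm [ -0.   -0.2 114. ] twist(after) -0.018
```

>>> carry_out(motion="0 0 0 30 -0.018; 0 0 0 40 0; 0 0 0 30 0; 0 0 0 14 0; 0 0 0 0 0; 0 0 0 0 0; 0.6 0 0 0 0; 0.6 0 0 0 0")

```text
clock: 13.45
tcp_pos: [0.4621, -0.2084, 0.0195]
orientation: [-0.972, 2.986, -0.002]
contact_force: [-1.5, 0.3, 5.7]
grip_width: 0.0652
```

>>> carry_out(motion="0.6 0 0 0 0; 0.6 0 0 0 0; 0.6 0 0 0 0; 0.6 0 0 -5 0; 0.6 0 0 -15 0; 0.6 0 0 -35 0; 0.6 0 0 -45 0; 0.6 0 0 -30 0")

```text
clock: 14.45
tcp_pos: [0.4616, -0.2084, 0.1511]
orientation: [-0.971, 2.986, -0.002]
contact_force: [1.3, 1.3, -1.6]
grip_width: 0.0653
```

```bash
python3 - <<'E'
from h import *
plan((.4607,.0017,.14),.225+np.pi/2)
E
```

```text
t 14.45 tcp [ 0.4616 -0.2084  0.1511] yawy 2.200 tilt [ 0.002 -0.001] F [ 1.3  1.3 -1.6] w 0.0653 j7 2.63
tool move mm [-122.8  170.4   11. ] twist(after) 0.404
```

>>> carry_out(motion="0.6 -13 18 0 0; 0.6 -32 44 0 0; 0.6 -33 46 0 0; 0.6 -32 44 0 0; 0.6 -13 18 0 0.1; 0.6 0 0 0 0.16; 0.6 0 0 0 0.14; 0.6 0 0 0 0")

```text
clock: 15.45
tcp_pos: [0.4605, 0.0018, 0.149]
orientation: [-0.361, 3.12, -0.0]
contact_force: [-0.5, 0.0, -0.5]
grip_width: 0.0655
```

```bash
python3 - <<'E'
from ov import *
plan((.4607,.0017,.105),.225+np.pi/2)
o=r.get_obs(); t=o['tcp_pos'];M=R.from_rotvec(o['orientation']).as_matrix(); yaw=np.arctan2(M[1,1],M[0,1])-np.pi/2
x,y=t[:2]-.012*np.array([np.cos(yaw),np.sin(yaw)])
it=[(x,y,yaw,t[2]-.02+.056),(.449,-.001,.225,.06)]
a=grab('top','t5');b=grab('side','s5')
overlay('top',a,it,(280,355,185,250),5,'x1');overlay('side',b,it,(290,375,130,230),5,'x2')
A=cv2.imread('pics/x1.png');B=cv2.imread('pics/x2.png')
A=cv2.copyMakeBorder(A,0,max(0,B.shape[0]-A.shape[0]),0,0,cv2.BORDER_CONSTANT)
cv2.imwrite('pics/c5.png',np.hstack([A,B]))
E
```

```text
t 15.45 tcp [0.4605 0.0018 0.149 ] yawy 1.801 tilt [0.001 0.   ] F [-0.5  0.  -0.5] w 0.0655 j7 1.76
tool move mm [-0.1 -0.1 44. ] twist(after) 0.006
```

View pics/c5.png

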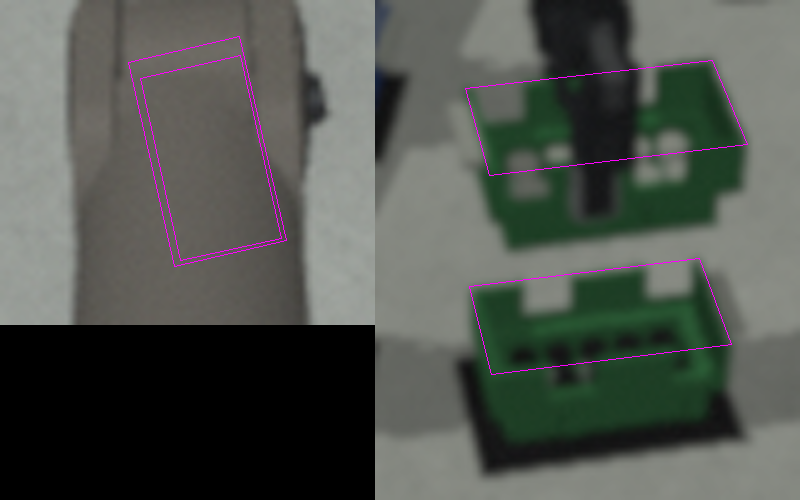

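>>> carry_out(motion="0.6 0 0 15 0; 0.6 0 0 20 0; 0.6 0 0 15 0; 0.6 0 0 10 0; 0.6 0 0 8 0; 0.6 0 0 4 0; 0.6 0 0 0 0; 0.6 0 0 0 0")

```text
clock: 16.55
tcp_pos: [0.4609, 0.0018, 0.0766]
orientation: [-0.359, 3.12, 0.0]
contact_force: [-0.1, 0.4, -0.6]
grip_width: 0.0656
```

>>> carry_out(motion="0.6 0 0 1 0; 0.6 0 0 1 0; 0.6 0 0 1 0; 0.6 0 0 1 0; 0.6 0 0 0 0; 0.6 0 0 0 0; 0.6 0 0 0 0; 0.6 0 0 0 0")

```text
clock: 17.55
tcp_pos: [0.4606, 0.0018, 0.0723]
orientation: [-0.359, 3.121, 0.0]
contact_force: [-0.4, 0.6, -0.6]
grip_width: 0.0654
```

>>> carry_out(motion="0.6 0 0 1 0; 0.6 0 0 0 0; 0.6 0 0 1 0; 0.6 0 0 0 0; 0.6 0 0 0 0; 0.6 0 0 0 0; 0.6 0 0 0 0; 0.6 0 0 0 0")

```text
clock: 18.55
tcp_pos: [0.4608, 0.0018, 0.0713]
orientation: [-0.359, 3.121, 0.001]
contact_force: [-5.5, 0.4, 16.7]
grip_width: 0.0656
```

Contact at stacked height. Release and rise.

>>> carry_out(motion="0.3 0 0 0 0; 0 0 0 0 0; 0 0 0 0 0; 0 0 0 0 0; 0 0 0 -10 0; 0 0 0 -30 0; 0 0 0 -40 0; 0 0 0 -40 0")

```text
clock: 19.55
tcp_pos: [0.4604, 0.0016, 0.192]
orientation: [-0.359, 3.121, -0.0]
contact_force: [0.6, -0.3, 0.1]
grip_width: 0.0855
```

```bash
python3 - <<'E'
from ov import *
plan((.6569,.2511,.13),1.108+np.pi/2)
b=grab('side','s6')
overlay('side',b,[(.449,-.001,.225,.112)],(290,375,130,230),5,'c6')
E
```

```text
t 19.55 tcp [0.4604 0.0016 0.192 ] yawy 1.800 tilt [ 0. -0.] F [ 0.6 -0.3  0.1] w 0.0855 j7 1.73
tool move mm [-248.   198.4   62. ] twist(after) -0.879
```

View pics/c6.png

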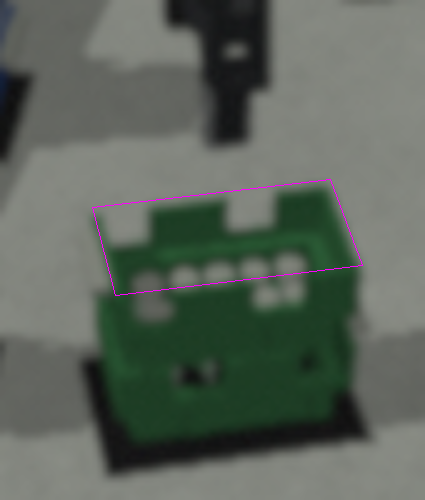

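>>> carry_out(motion="0 -41 33 0 0; 0 -41 33 0 0; 0 -41 33 0 0; 0 -41 33 0 0; 0 -41 33 0 0; 0 -43 33.4 0 0; 0 0 0 20 -0.18; 0 0 0 20 -0.18")

```text
clock: 20.6
tcp_pos: [0.6572, 0.2521, 0.1498]
orientation: [-0.923, 3.003, -0.001]
contact_force: [0.3, -0.1, -0.3]
grip_width: 0.0853
```

>>> carry_out(motion="0 0 0 20 -0.18; 0 0 0 0 -0.18; 0 0 0 0 -0.159; 0 0 0 0 0; 0 0 0 0 0; 0 0 0 0 0; 0 0 0 0 0; 0 0 0 0 0")

```text
clock: 21.6
tcp_pos: [0.657, 0.2515, 0.1303]
orientation: [-1.653, 2.672, -0.0]
contact_force: [0.9, -1.3, -0.0]
grip_width: 0.0857
```

```bash
python3 - <<'E'
from h import *
plan((.656,.2505,.018),1.108+np.pi/2)
b=grab('side','s7')
cv2.imwrite('pics/c7.png',cv2.resize(b[180:310,190:330],None,fx=4,fy=4))
E
```

```text
t 21.6 tcp [0.657  0.2515 0.1303] yawy 2.679 tilt [ 0. -0.] F [ 0.9 -1.3 -0. ] w 0.0857 j7 2.23
tool move mm [  1.3   0.5 112.3] twist(after) -0.000
```

View pics/c7.png

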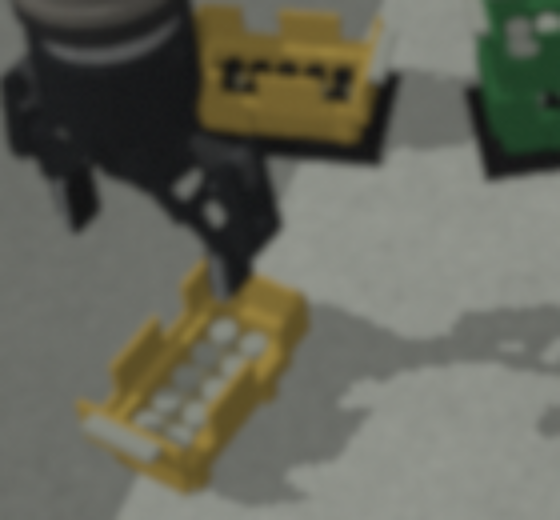

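>>> carry_out(motion="0 1.3 0.5 30 0; 0 0 0 40 0; 0 0 0 28 0; 0 0 0 14 0; 0 0 0 0 0; 0 0 0 0 0; 0.6 0 0 0 0; 0.6 0 0 0 0")

```text
clock: 22.65
tcp_pos: [0.6569, 0.2508, 0.0198]
orientation: [-1.652, 2.67, -0.0]
contact_force: [-0.5, -0.8, 5.5]
grip_width: 0.0653
```

>>> carry_out(motion="0.6 0 0 0 0; 0.6 0 0 0 0; 0.6 0 0 0 0; 0.6 0 0 -5 0; 0.6 0 0 -15 0; 0.6 0 0 -35 0; 0.6 0 0 -45 0; 0.6 0 0 -30 0")

```text
clock: 23.65
tcp_pos: [0.6567, 0.2506, 0.1515]
orientation: [-1.651, 2.669, -0.0]
contact_force: [-0.2, 0.7, -2.4]
grip_width: 0.0649
```

```bash
python3 - <<'E'
from h import *
plan((.6501,-.001,.15),-.08+np.pi/2)
E
```

```text
t 23.65 tcp [0.6567 0.2506 0.1515] yawy 2.679 tilt [0.002 0.001] F [-0.2  0.7 -2.4] w 0.0649 j7 2.23
tool move mm [ 228.1 -106.4    1.2] twist(after) 1.188
```

>>> carry_out(motion="0.6 20 -9 0 0; 0.6 46 -21 0 0; 0.6 50 -23 0 0; 0.6 50 -23 0 0; 0.6 42 -21 0 0; 0.6 20 -9.4 0 0.1; 0.6 0 0 0 0.17; 0.6 0 0 0 0.17")

```text
clock: 24.65
tcp_pos: [0.6478, -0.0038, 0.1468]
orientation: [1.017, -2.969, -0.0]
contact_force: [0.4, 0.7, -2.5]
grip_width: 0.0653
```

>>> carry_out(motion="0.6 0 0 0 0.17; 0.6 0 0 0 0.17; 0.6 0 0 0 0.17; 0.6 0 0 0 0.15; 0.6 0 0 0 0.088; 0.6 0 0 0 0; 0.6 0 0 0 0; 0.6 0 0 0 0")

```text
clock: 25.65
tcp_pos: [0.6492, -0.0015, 0.1481]
orientation: [-0.124, -3.139, 0.0]
contact_force: [0.4, -0.1, -1.8]
grip_width: 0.0654
```

```bash
python3 - <<'E'
from ov import *
plan((.6501,-.001,.105),-.08+np.pi/2)
o=r.get_obs(); t=o['tcp_pos'];M=R.from_rotvec(o['orientation']).as_matrix(); yaw=np.arctan2(M[1,1],M[0,1])-np.pi/2
x,y=t[:2]-.012*np.array([np.cos(yaw),np.sin(yaw)])
it=[(x,y,yaw,t[2]-.02+.056),(.638,0,-.08,.06)]
b=grab('side','s8')
overlay('side',b,it,(215,305,125,225),6,'c8')
E
```

```text
t 25.65 tcp [ 0.6492 -0.0015  0.1481] yawy 1.492 tilt [-0.  0.] F [ 0.4 -0.1 -1.8] w 0.0654 j7 1.57
tool move mm [-0.9  0.6 43.1] twist(after) 0.001
```

View pics/c8.png

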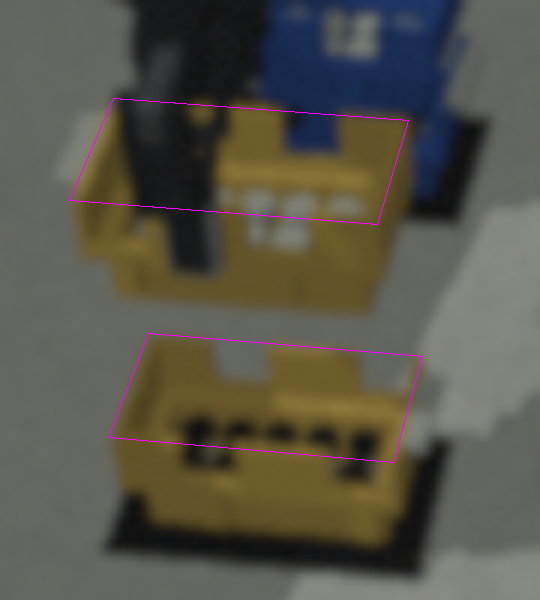

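>>> carry_out(motion="0.6 -0.5 0.5 15 0; 0.6 0 0 20 0; 0.6 0 0 15 0; 0.6 0 0 10 0; 0.6 0 0 8 0; 0.6 0 0 4 0; 0.6 0 0 0 0; 0.6 0 0 0 0")

```text
clock: 26.7
tcp_pos: [0.6504, -0.0007, 0.0768]
orientation: [0.125, 3.138, 0.0]
contact_force: [0.5, 0.5, -2.0]
grip_width: 0.0654
```

>>> carry_out(motion="0.6 0 0 1 0; 0.6 0 0 0 0; 0.6 0 0 1 0; 0.6 0 0 0 0; 0.6 0 0 1 0; 0.6 0 0 0 0; 0.6 0 0 0 0; 0.6 0 0 0 0")

```text
clock: 27.7
tcp_pos: [0.65, -0.0007, 0.0733]
orientation: [0.125, 3.139, 0.0]
contact_force: [-0.5, -0.3, -1.6]
grip_width: 0.0651
```

>>> carry_out(motion="0.6 0 0 1 0; 0.6 0 0 0 0; 0.6 0 0 0.5 0; 0.6 0 0 0 0; 0.6 0 0 0.5 0; 0.6 0 0 0 0; 0.6 0 0 0 0; 0.6 0 0 0 0")

```text
clock: 28.7
tcp_pos: [0.6501, -0.0007, 0.0718]
orientation: [0.125, 3.139, 0.0]
contact_force: [-3.6, 0.2, 5.2]
grip_width: 0.0654
```

Contact at the stacked height. Release, rise, and move away to clear the top view.

>>> carry_out(motion="0.3 0 0 0 0; 0 0 0 0 0; 0 0 0 0 0; 0 0 0 0 0; 0 0 0 -10 0; 0 0 0 -30 0; 0 0 0 -50 0; 0 0 0 -50 0")

```text
clock: 29.7
tcp_pos: [0.6499, -0.0008, 0.2133]
orientation: [0.126, 3.139, -0.0]
contact_force: [0.7, -0.0, -0.8]
grip_width: 0.0857
```

```bash
python3 - <<'E'
from h import *
plan((.35,.45,.25),-.08+np.pi/2)
E
```

```text
t 29.7 tcp [ 0.6499 -0.0008  0.2133] yawy 1.491 tilt [ 0. -0.] F [ 0.7 -0.  -0.8] w 0.0857 j7 1.54
tool move mm [335.  425.4 -36.8] twist(after) 0.000
```

>>> carry_out(motion="0 30 40 -20 0; 0 36 47 -10 0; 0 36 47 0 0; 0 36 47 0 0; 0 36 47 0 0; 0 36 47 0 0; 0 36 47 0 0; 0 36 47 0 0")

```text
clock: 30.7
tcp_pos: [0.3974, 0.391, 0.2423]
orientation: [0.126, 3.138, 0.002]
contact_force: [0.8, 0.7, -0.0]
grip_width: 0.0851
```

```bash
python3 - <<'E'
from ov import *
plan((.35,.45,.25),-.08+np.pi/2)
a=grab('top','t9');b=grab('side','s9'); a0=cv2.imread('pics/top0.png')
it=[(.638,0,-.08,.112),(.449,-.001,.225,.112),(.6405,-.2378,-.112,.112)]
for col in HUE:
    for c in blobs(a,col):
        m=c.mean(0)
        if 290<m[0]<420 and 130<m[1]<250:
            C,D,w,l,g=rect('top',c,.111); print(col,D.round(4),'wl %.0f %.0f'%(w,l),g)
overlay('top',a,it,(280,420,125,255),5,'c9a');overlay('side',b,it,(230,380,100,235),4,'c9b')
d=cv2.absdiff(a,a0).max(2)
for n,bx in dict(bottle=(170,210,178,240),timer=(425,465,228,262),box=(440,490,148,188)).items():
    print(n,d[bx[2]:bx[3],bx[0]:bx[1]].max())
E
```

```text
t 30.7 tcp [0.3974 0.391  0.2423] yawy 1.491 tilt [0.001 0.001] F [ 0.8  0.7 -0. ] w 0.0851 j7 0.65
tool move mm [52.  55.  -7.7] twist(after) -0.000
yellow [ 6.343e-01 -6.000e-04] wl 132 71 3.066605227828105
green [ 0.4489 -0.0011] wl 119 68 0.2323833088206247
blue [ 0.6368 -0.2332] wl 132 77 3.0315601584115344
bottle 123
timer 10
box 13
```

View pics/c9a.png

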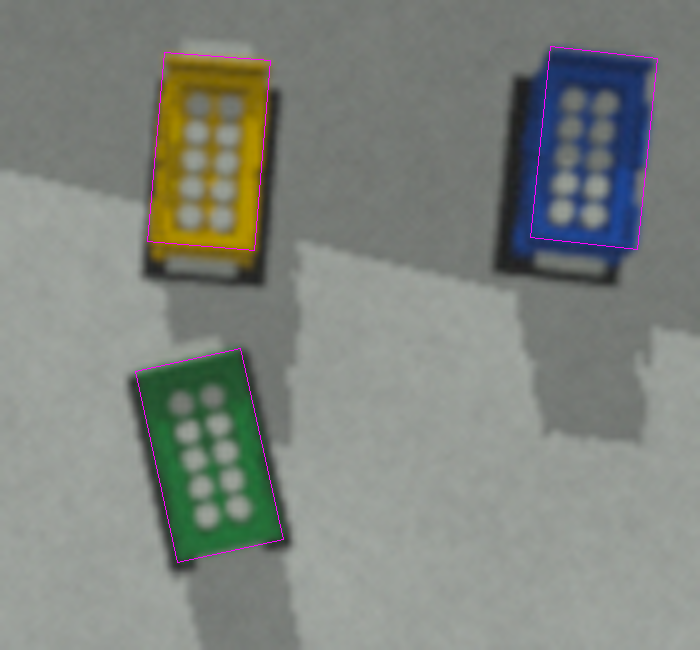

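View pics/c9b.png

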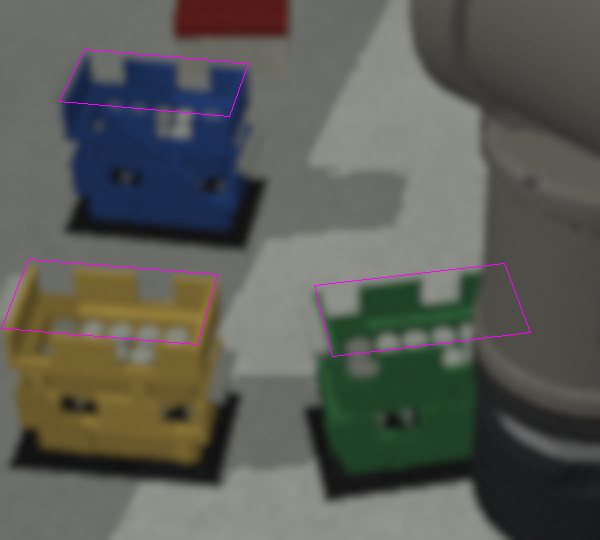

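View pics/t9.png

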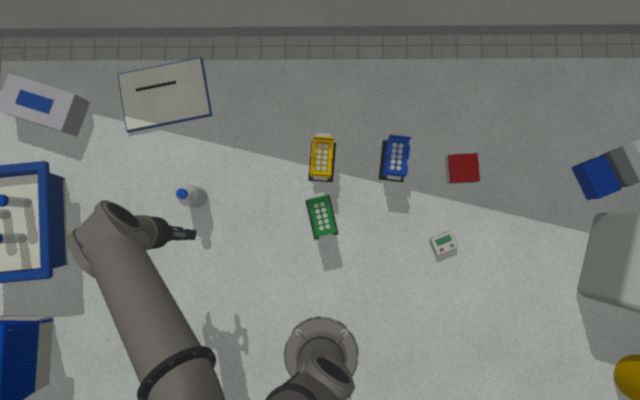

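View pics/s9.png

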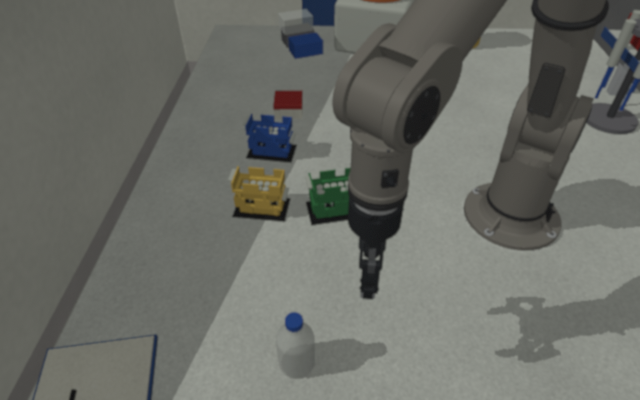

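The bottle is still at (183,194) in the top view and (294,345) in the side view. The timer and red box haven't moved either. All three totes are stacked, with their loose tabs at the far end. I'm handing in.

```bash
python3 - <<'E'
from bench import r
print(r.hand_in())
E
```

```text
the job is handed in; nothing more can be done
None
```

All three loose totes are stacked on the bases of their own colours, turned end for end, and the job was handed in at about 31 s of the 86 s allowed. I gripped each one across its width, carried it upright, lowered it until it touched, then released it.

- **Height:** The feet touched with the TCP at 71–73 mm, against about 20 mm when gripped on the table. That is about 52 mm of lift, so the totes are standing on the rims rather than nested.
- **Position and tabs:** The last pictures show all three level and square, with the white tabs at opposite ends. Long axes agree with the bases to within about 0.01 rad.
- **Centres:** In the final top view the stacked centres come out about 0–6 mm from the base estimates: green under 1 mm, yellow about 4 mm, blue about 6 mm. For blue and yellow, some of this is camera bias: part of the base wall shows in the colour mask, and the side view was off by about 1 px. The limit is 12 mm.
- **Disagreement:** In the hand, blue appeared about 4 mm off along its length from my first estimate. I shifted the placing by 4 mm to allow for it.
- **Bystanders:** The timer and freezer box barely changed between the first and last top pictures. The automatic picture comparison flagged the bottle area, but the gripper was hovering there and the bottle itself sits at the same pixels in both views.

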